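Set the sashes of the injector spray cabinet

TASK

Lower the clear sash fully down in front of the bay that holds the fuel injector, and raise the sash of the other bay, with the empty stand, fully up ready for loading. Work each sash by its orange handle, let go of it, and do not shift the injector's stand.

Things in the scene. Friction and masses are not known exactly. Their poses are not given: they have to be found in the camera images.
- cabinet: Two-bay cabinet, fixed, yawed up to 15 deg: grey base 240 x 550 x 30 mm, dark green guide posts 40 x 30 mm (tops 280 mm over the table) at y -260, 0, 260. Bay centres y +-130 mm. In front of each bay, in the plane x = -80 mm, a clear sash (228 wide, 120 tall) slides straight up and down. Origin: centre of the underside; x into the bays, away from the robot; y left; z up.
- left_grip (a point): Centre of the left (+y) sash's orange handle: bar 16 mm thick (x), 110 long (y), 20 tall, 25 mm clear above the sash on two thin stubs at y +-45 mm; free in front, behind and above. Axes as the cabinet's. Height 185 mm above the table at the lower stop, 305 mm at the upper; starts 35 to 85 mm above the lower. The sash stays where left: up to 11 N to raise, 2 to 5 N to lower.
- right_grip (a point): Centre of the orange handle of the right (-y) sash; same shape, axes, heights and behaviour as left_grip.
- injector: Loaded stand: dark steel foot 75 x 75 x 12 mm, aluminium block, black injector upright in it with a brass band and blue side connector, 132 mm tall in all. Loose in one of the two bays, about 90 mm behind (+x) that bay's sash; a like stand without injector is in the other bay. Origin: centre of the foot's underside; z up.
There are look-alikes about, which are no part of the job. Leave any green look-alike of the injector alone.

How it is judged:
By the outcome, as a careful person would: the job done as asked, in the order asked, and still so for the second after the job is handed in, with the robot touching nothing.
It also fails if it takes over 42 s, if anything falls off the work surface, if the arm or the gripper's body presses on something with over 40 N, if the wrist force passes 120 N, or if a joint passes its speed limit or range.

ROBOT

A 7-joint arm with a two-finger parallel gripper is mounted at the origin on the work surface. World frame = base frame: x ahead of the robot, y to its left, z up, the work surface at z = 0. Lengths are in m, angles in degrees, forces in N, time in s.
With the tool pointing down it reaches from about 0.425 to 0.875 m from the base axis. Payload 4.7 kg.
Tool frame: the origin (TCP) lies on the centre line of the jaws, within the pads' length; the fingertips stand 25 mm ahead of it and the grasp point (between the pads) lies 6 mm ahead of it; z points along the fingers, y is the direction in which the jaws open and shut (so a half turn about z gives the same grasp; the last joint's range is limited). The gripper opens to 87 mm and grips with 3 to 60 N. Pads are 19 mm wide; open, the fingers measure 117 mm over their backs; the gripper's body (75 mm by 190 mm) begins 51 mm behind the grasp point.
Start: joints at [-63.077, 18.392, -4.016, 83.108, 1.295, 78.541, -3.26], TCP at [0.286, 0.584, 0.248] pointing down, gripper open.
Joint ranges: [-163.93, 163.93], [-17.29, 119.83], [-79.2, 71.16], [3.27, 140.29], [-89.18, 269.18], [5.43, 117.66], [-154.24, 154.24]. Speed limits (degrees/s): [147.25, 147.25, 180, 180, 180, 180, 180].

INTERFACE

Orientations are given as [roll, pitch, yaw] about the fixed x, y, z axes, in that order (R = Rz(yaw) Ry(pitch) Rx(roll)).
In Python, from cell import env gives the robot as it stands.
- The arm moves only by the shell command python3 -m creep 'ROWS' [OPENING] [FORCE]. ROWS is JSON, a list of rows, each an object of numbers: "tx", "ty", "tz": the shift along the tool's x, y, z in m; "rx", "ry", "rz": the turn, a rotation vector about the tool's x, y, z in degrees. In form: [{"tx": .., "ty": .., "tz": .., "rx": .., "ry": .., "rz": ..}, ...]. A call has 1 to 20 rows; each row shifts and turns the commanded pose from where the row before left it, along the tool's axes as they then stand; what a row does not reach is not made up. A row lasts 1/8 s, in which the tool goes at most 62.5 mm and 10.7 degrees, less where a joint would pass 70% of its speed; a pose out of reach is approached as far as the arm can. A call is refused whole if a number of a shift passes 0.0625 or a number of a turn 10.7, either way. A call with a gripper value outside its range is refused whole. OPENING is the finger opening in m, from 0 to 0.087, set as the call begins (- or left out, the last holds). The fingers move at their own pace and stop on an object; FORCE is the grip in N (left out, the last holds). Time passes only in rows, so rows that do not move let the fingers close. It gives the time, the measured TCP pose, the force and the opening at its end, in the units of the state.
- env.get_obs(): the state, without advancing time (a new reading comes with each control period).
- env.read_camera(name): name is "scene" or "top"; returns a dict with "pixels" (400x640x3 uint8, red, green, blue), "intrinsics" (3x3 intrinsics, pixels), "D" ([k1, k2, p1, p2, k3] as OpenCV has them; the pictures are not rectified), "R" (3x3) and "t" (3): a world point X has camera coordinates R X + t. Camera axes: x right, y down, z forward; pixel columns grow to the right and rows downward; lengths in m; the calibration is good to about 2 mm. A picture is of the moment at which its call begins. There is no depth.
- env.sign_off(): hands the job in, once; it reports no verdict.
The state is a dict: "time_s": time; "qpos": joint angles; "joint_velocities": joint speeds; "effort": joint torques, N m; "tool_pos": TCP position; "tool_rot": TCP orientation; "force": force on the tool from outside, world axes, zero at the start; "wrist_torque": the same for the moment, N m; "grip_width": finger opening in m.
Only numpy, scipy, OpenCV 4.12 (cv2) and the standard library are available. Lean on these libraries where they do the work, as an engineer would, in place of code of your own. Each camera call takes 0.05 s, during which the arm holds its last target.

## Working session

There is one attempt and no reset: what is moved stays moved. The work goes in short steps, Python scripts to look and compute and a shell command to move; the robot and the scene stay as the last step left them, time stands still between calls to the robot, and variables do not carry over. Pictures are saved under pics/ and viewed, and the job is handed in when it is done.

```bash
mkdir -p pics; ls; cat > h.py <<'E'
import numpy as np, cv2, pickle
from cell import env
def grab(tag):
    out={}
    for n in("scene","top"):
        c=env.read_camera(n); out[n]=c
        cv2.imwrite(f"pics/{tag}_{n}.png",c["pixels"][:,:,::-1])
    pickle.dump(out,open(f"{tag}.pkl","wb")); return out
def ray(c,uv):
    K=np.array(c["intrinsics"],float);D=np.array(c["D"],float);R=np.array(c["R"]);t=np.array(c["t"])
    p=cv2.undistortPoints(np.array([[uv]],float),K,D)[0,0]
    d=R.T@np.array([p[0],p[1],1]);return -R.T@t,d/np.linalg.norm(d)
def onz(c,uv,z):
    o,d=ray(c,uv);return o+d*(z-o[2])/d[2]
def tri(c1,u1,c2,u2):
    o1,d1=ray(c1,u1);o2,d2=ray(c2,u2)
    s=np.linalg.lstsq(np.array([d1,-d2]).T,o2-o1,rcond=None)[0]
    a=o1+s[0]*d1;b=o2+s[1]*d2;return (a+b)/2,np.linalg.norm(a-b)
def proj(c,X):
    R=np.array(c["R"]);return cv2.projectPoints(np.array([X],float),cv2.Rodrigues(R)[0],np.array(c["t"],float),np.array(c["intrinsics"],float),np.array(c["D"],float))[0][0,0]
E
python3 - <<'E'
from h import *
o=grab("a")
for n in o: print(n,-np.array(o[n]["R"]).T@o[n]["t"])
print(env.get_obs())
E
```

```text
pics
scene [1.24364871 0.11279352 1.10759065]
top [ 0.51276361 -0.01323201  1.23283346]
{'time_s': 0.1, 'qpos': array([-63.07636719,  18.43528935,  -4.01622566,  83.16747184,
         1.29681706,  78.53950504,  -3.2594123 ]), 'joint_velocities': array([ 0.0049678 , -0.09341357,  0.04045843, -0.2949272 , -0.00399833,
        0.06120209, -0.12032294]), 'effort': array([-7.35204285e-04, -4.92570984e+01, -4.06173728e-01, -3.13397884e+01,
       -6.40886463e-02,  3.94671725e-02,  6.24841073e-05]), 'tool_pos': array([0.28597179, 0.58322167, 0.24656939]), 'tool_rot': array([-1.79903067e+02,  6.91168386e-03,  1.53887567e+02]), 'force': array([ 0.21413808,  0.2573206 , -0.19897059]), 'wrist_torque': array([0.08719176, 0.04756865, 0.02572856]), 'grip_width': 0.08732013339947993}
```

View pics/a_scene.png

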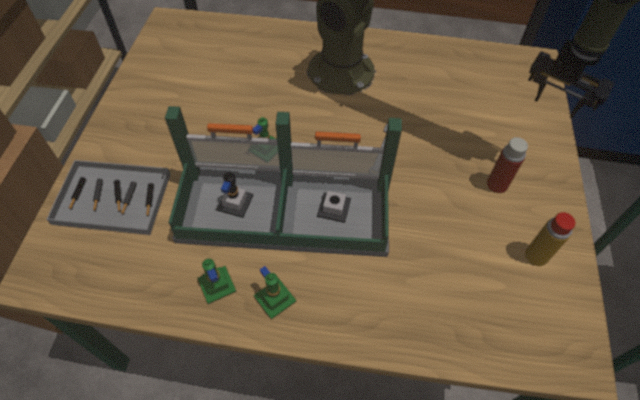

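View pics/a_top.png

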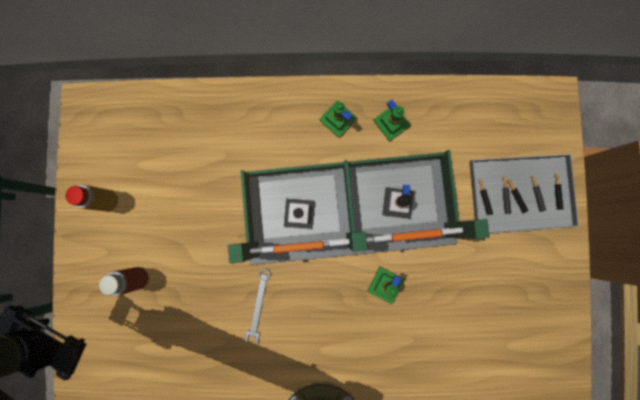

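The scene view, taken from the far side, shows the injector (black, blue connector) at about (232,190), in the bay on the image left. In the top view it is at (402,203), so it stands in the right (-y) bay. The empty stand is at top (299,213), in the left bay. The orange handles are at scene (230,129) and (338,137), and at top (418,236) and (298,246). A green look-alike stands on the robot side of the right bay, at top (387,284).

```bash
cat >> h.py <<'E'
def handles(o):
    res={}
    for n in("scene","top"):
        im=np.array(o[n]["pixels"]);hsv=cv2.cvtColor(im,cv2.COLOR_RGB2HSV)
        m=cv2.inRange(hsv,(4,170,110),(15,255,255))
        if n=="top": m[:, :200]=0
        else: m[:, 450:]=0
        k,l,s,c=cv2.connectedComponentsWithStats(m)
        b=[]
        for i in range(1,k):
            if s[i,4]>60:
                pts=cv2.findNonZero((l==i).astype(np.uint8));b.append((c[i],cv2.minAreaRect(pts),s[i,4]))
        res[n]=b
    return res
E
python3 - <<'E'
from h import *
o=pickle.load(open("a.pkl","rb"))
r=handles(o)
for n in r:
  for b in r[n]: print(n,b)
for n in o:print(n,o[n]["intrinsics"][0])
E
```

```text
scene (array([229.54285714, 126.94285714]), ((229.476318359375, 127.02165985107422), (43.09186935424805, 5.176473140716553), 2.602562189102173), np.int32(210))
scene (array([337.24882629, 135.25352113]), ((337.4846496582031, 135.27691650390625), (43.26661682128906, 5.269651889801025), 3.1798300743103027), np.int32(213))
top (array([417.05351171, 234.96989967]), ((416.8465270996094, 234.96536254882812), (6.268734455108643, 48.259307861328125), 84.2894058227539), np.int32(299))
top (array([298.20072993, 246.71532847]), ((298.43609619140625, 246.8185272216797), (6.004918098449707, 47.44819259643555), 84.64417266845703), np.int32(274))
scene [484.8586924    0.         319.50359534]
top [456.93246488   0.         318.4254965 ]
```

```bash
python3 - <<'E'
import cv2,numpy as np
a=cv2.imread("pics/a_scene.png")[90:260,150:420];b=cv2.imread("pics/a_top.png")[140:310,220:500]
cv2.imwrite("pics/a_s2.png",cv2.resize(a,None,fx=2.9,fy=2.9,interpolation=2));cv2.imwrite("pics/a_t2.png",cv2.resize(b,None,fx=2.8,fy=2.8,interpolation=2))
E
```

```text
(no output)
```

View pics/a_s2.png

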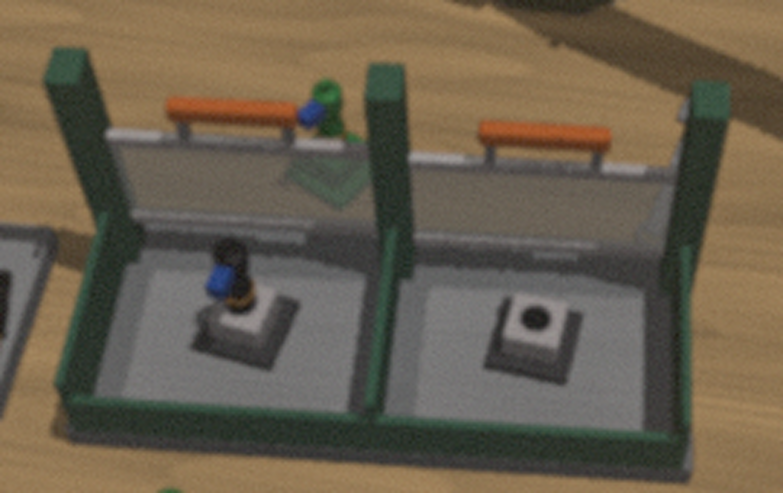

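View pics/a_t2.png

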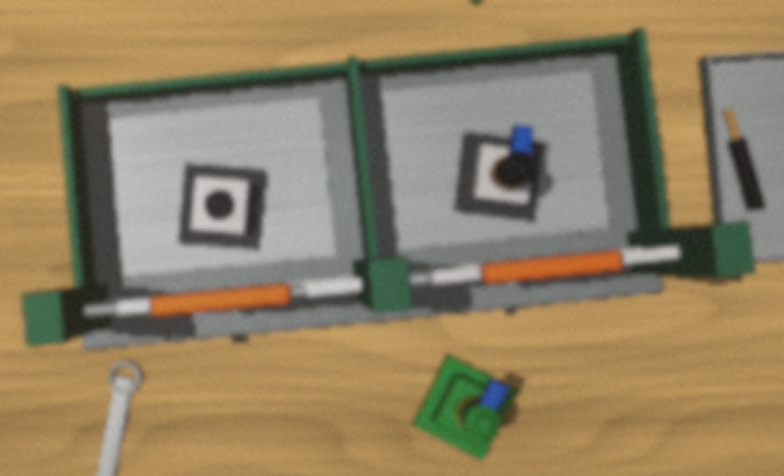

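The enlarged views confirm it: the injector is in the right bay and the empty stand in the left bay, with both handles unobstructed. Next I triangulate the handles.

```bash
cat >> h.py <<'E'
def report(o):
    r=handles(o)
    S=sorted(r["scene"],key=lambda b:b[0][0]);T=sorted(r["top"],key=lambda b:-b[0][0])
    for nm,s,t in zip(("right","left"),S,T):
        X,e=tri(o["scene"],s[1][0],o["top"],t[1][0])
        def ends(b):
            p=cv2.boxPoints(b[1]);p=p[np.argsort(p[:,0])];return (p[:2].mean(0),p[2:].mean(0))
        se=ends(s);te=ends(t)[::-1]
        E=[tri(o["scene"],a,o["top"],b)[0] for a,b in zip(se,te)]
        d=E[1]-E[0]
        print(nm,X.round(4),"gap",round(e,4),"ends",E[0].round(4),E[1].round(4),"len",np.linalg.norm(d).round(4),"yaw",np.degrees(np.arctan2(-d[0],d[1])).round(2))
E
python3 - <<'E'
from h import *
o=pickle.load(open("a.pkl","rb"))
report(o)
# post tops z=.28: top view & scene pixel centres
for tp,sp in (((235,253),(174,114)),((359,241),(283,118)),((482,229),(395,124))): print(onz(o["top"],tp,.28),tri(o["top"],tp,o["scene"],{235:(395,124),359:(283,118),482:(174,114)}[tp[0]]))
E
```

```text
right [ 0.5049 -0.2143  0.2371] gap 0.0012 ends [ 0.5092 -0.2671  0.2363] [ 0.5005 -0.1619  0.238 ] len 0.1056 yaw 4.71
left [0.4822 0.0439 0.2288] gap 0.001 ends [ 0.4865 -0.0077  0.2284] [0.4779 0.0955 0.2292] len 0.1035 yaw 4.78
[0.47197462 0.17307085 0.28      ] (array([0.47192317, 0.17351668, 0.28068943]), np.float64(0.0011498327990749554))
[ 0.49452449 -0.08530027  0.28      ] (array([ 0.49428852, -0.08409949,  0.27935281]), np.float64(0.0025327587970622417))
[ 0.515514   -0.34485092  0.28      ] (array([ 0.51489723, -0.34441495,  0.27205257]), np.float64(0.006180732169218023))
```

Cabinet yaw is about 4.8°. The right handle is at (0.505, -0.214) and the left at (0.482, 0.044). I go to tool yaw 94.8° and travel high.

```bash
python3 -m creep '[{"tz":-0.017,"rz":9.85},{"tz":-0.017,"rz":9.85},{"tz":-0.017,"rz":9.85},{"tz":-0.017,"rz":9.85},{"tz":-0.017,"rz":9.85},{"tz":-0.017,"rz":9.85},{"tx":-0.05,"ty":0.03},{"tx":-0.05,"ty":0.03},{"tx":-0.05,"ty":0.03},{"tx":-0.05,"ty":0.03},{"tx":-0.05,"ty":0.03}]' 0.06 30
```

```text
$[0]: bad value
```

```bash
python3 -m creep '[{"tx":0,"ty":0,"tz":-0.017,"rx":0,"ry":0,"rz":9.85},{"tx":0,"ty":0,"tz":-0.017,"rx":0,"ry":0,"rz":9.85},{"tx":0,"ty":0,"tz":-0.017,"rx":0,"ry":0,"rz":9.85},{"tx":0,"ty":0,"tz":-0.017,"rx":0,"ry":0,"rz":9.85},{"tx":0,"ty":0,"tz":-0.017,"rx":0,"ry":0,"rz":9.85},{"tx":0,"ty":0,"tz":-0.017,"rx":0,"ry":0,"rz":9.85},{"tx":-0.05,"ty":0.03,"tz":0,"rx":0,"ry":0,"rz":0},{"tx":-0.05,"ty":0.03,"tz":0,"rx":0,"ry":0,"rz":0},{"tx":-0.05,"ty":0.03,"tz":0,"rx":0,"ry":0,"rz":0},{"tx":-0.05,"ty":0.03,"tz":0,"rx":0,"ry":0,"rz":0},{"tx":-0.05,"ty":0.03,"tz":0,"rx":0,"ry":0,"rz":0}]' 0.06 30
```

```text
time_s: 1.48
tool_pos: [0.4572, 0.3452, 0.3492]
tool_rot: [-180.0, 0.0, 94.8]
force: [1.2, 0.4, -0.2]
grip_width: 0.06
```

```bash
python3 -m creep '[{"tx":-0.056,"ty":0,"tz":0,"rx":0,"ry":0,"rz":0},{"tx":-0.056,"ty":0,"tz":0,"rx":0,"ry":0,"rz":0},{"tx":-0.056,"ty":0,"tz":0,"rx":0,"ry":0,"rz":0},{"tx":-0.056,"ty":0,"tz":0,"rx":0,"ry":0,"rz":0},{"tx":-0.056,"ty":0,"tz":0,"rx":0,"ry":0,"rz":0},{"tx":-0.056,"ty":0,"tz":0,"rx":0,"ry":0,"rz":0},{"tx":-0.056,"ty":0,"tz":0,"rx":0,"ry":0,"rz":0},{"tx":-0.056,"ty":0,"tz":0,"rx":0,"ry":0,"rz":0},{"tx":-0.056,"ty":0,"tz":0,"rx":0,"ry":0,"rz":0},{"tx":-0.056,"ty":0,"tz":0,"rx":0,"ry":0,"rz":0},{"tx":0,"ty":0,"tz":0,"rx":0,"ry":0,"rz":0}]'
python3 - <<'E'
from h import *
o=grab("b"); s=env.get_obs();print(s["time_s"],s["tool_pos"],s["tool_rot"],s["force"],s["qpos"])
a=o["scene"]["pixels"][50:210,130:430]
cv2.imwrite("pics/b_s2.png",cv2.resize(a[:,:,::-1],None,fx=2.6,fy=2.6,interpolation=2))
E
```

```text
time_s: 2.85
tool_pos: [0.5015, -0.2165, 0.3494]
tool_rot: [-179.9, 0.2, 94.2]
force: [-0.4, 0.4, -0.5]
grip_width: 0.0599
2.95 [ 0.5029579  -0.21092233  0.3490513 ] [-1.79947234e+02 -4.16348998e-02  9.47163429e+01] [-0.60035422  0.7464314  -0.09282975] [-22.79950299   3.87057582  45.5711467   89.97278264  -2.77857489
  87.38478573  27.55267303]
```

View pics/b_s2.png

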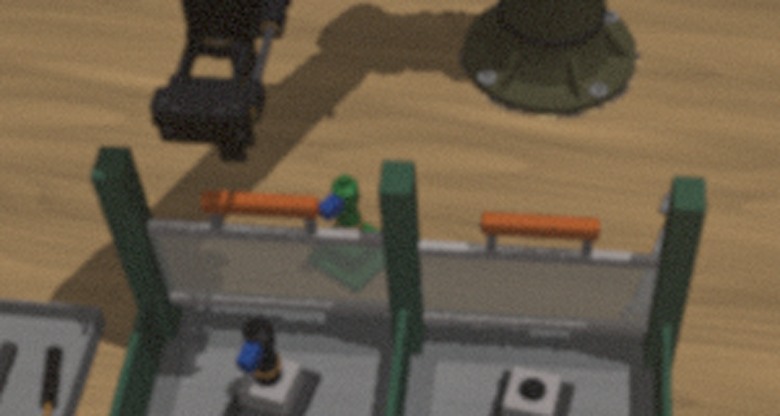

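The gripper hangs above and in front of the right handle, at (225,130) in the crop, aligned with it. I descend, then close.

```bash
python3 -m creep '[{"tx":-0.003,"ty":0.002,"tz":0.02,"rx":0,"ry":0,"rz":0},{"tx":0,"ty":0,"tz":0.03,"rx":0,"ry":0,"rz":0},{"tx":0,"ty":0,"tz":0.03,"rx":0,"ry":0,"rz":0},{"tx":0,"ty":0,"tz":0.02,"rx":0,"ry":0,"rz":0},{"tx":0,"ty":0,"tz":0.01,"rx":0,"ry":0,"rz":0},{"tx":0,"ty":0,"tz":0,"rx":0,"ry":0,"rz":0}]'
python3 - <<'E'
from h import *
o=grab("c"); s=env.get_obs();print(s["time_s"],s["tool_pos"],s["tool_rot"],s["force"])
a=o["scene"]["pixels"][50:210,130:430]
cv2.imwrite("pics/c_s2.png",cv2.resize(a[:,:,::-1],None,fx=2.6,fy=2.6,interpolation=2))
E
```

```text
time_s: 3.7
tool_pos: [0.5055, -0.2125, 0.2392]
tool_rot: [-180.0, -0.0, 94.9]
force: [-0.4, -0.6, -0.1]
grip_width: 0.06
3.8 [ 0.50603269 -0.21343039  0.2403865 ] [1.79922667e+02 3.84121208e-03 9.48370752e+01] [-0.41396671 -0.48872585  0.46933532]
```

View pics/c_s2.png

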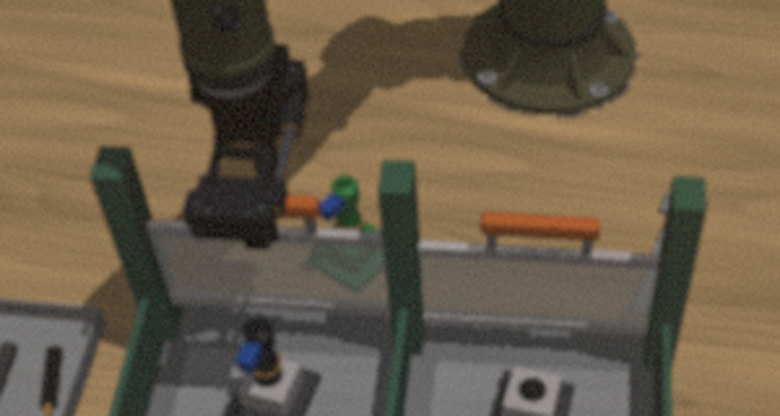

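The fingers straddle the handle at about (240,210) in the crop, clear of the left post. Close.

```bash
python3 -m creep '[{"tx":0,"ty":0,"tz":0,"rx":0,"ry":0,"rz":0},{"tx":0,"ty":0,"tz":0,"rx":0,"ry":0,"rz":0},{"tx":0,"ty":0,"tz":0,"rx":0,"ry":0,"rz":0},{"tx":0,"ty":0,"tz":0,"rx":0,"ry":0,"rz":0},{"tx":0,"ty":0,"tz":0,"rx":0,"ry":0,"rz":0},{"tx":0,"ty":0,"tz":0,"rx":0,"ry":0,"rz":0}]' 0 25
```

```text
time_s: 4.55
tool_pos: [0.5043, -0.214, 0.2394]
tool_rot: [-179.9, -0.0, 94.8]
force: [-4.4, 0.8, 2.2]
grip_width: 0.0159
```

The grip is on the 16 mm bar. Lower.

```bash
python3 -m creep '[{"tx":0,"ty":0,"tz":0.01,"rx":0,"ry":0,"rz":0},{"tx":0,"ty":0,"tz":0.01,"rx":0,"ry":0,"rz":0},{"tx":0,"ty":0,"tz":0.01,"rx":0,"ry":0,"rz":0},{"tx":0,"ty":0,"tz":0.005,"rx":0,"ry":0,"rz":0},{"tx":0,"ty":0,"tz":0,"rx":0,"ry":0,"rz":0}]'
python3 - <<'E'
from h import *
o=grab("d"); s=env.get_obs();print(s["time_s"],s["tool_pos"],s["force"])
a=o["scene"]["pixels"][50:210,130:430]
cv2.imwrite("pics/d_s2.png",cv2.resize(a[:,:,::-1],None,fx=2.6,fy=2.6,interpolation=2))
E
```

```text
time_s: 5.18
tool_pos: [0.5044, -0.214, 0.2037]
tool_rot: [-179.9, -0.0, 94.8]
force: [-3.8, -0.4, -2.7]
grip_width: 0.016
5.275 [ 0.50437239 -0.21397812  0.20368308] [-4.21816628 -0.95880795 -3.1534688 ]
```

View pics/d_s2.png

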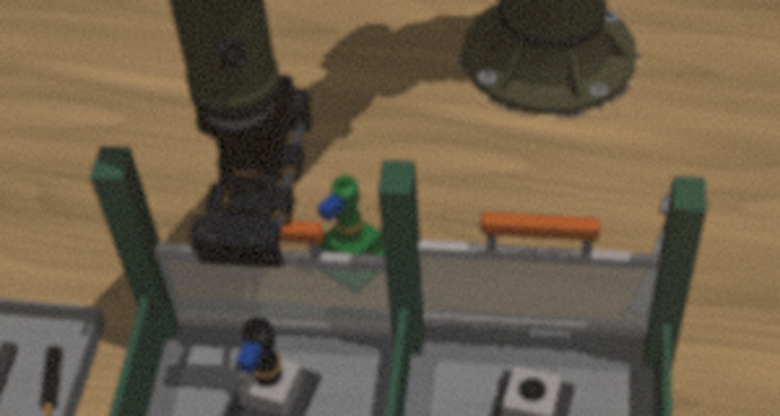

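The sash has followed the gripper down; its top edge is now at y≈250 in the crop. I go on in small steps, watching for the stop.

```bash
python3 -m creep '[{"tx":0,"ty":0,"tz":0.004,"rx":0,"ry":0,"rz":0},{"tx":0,"ty":0,"tz":0.004,"rx":0,"ry":0,"rz":0},{"tx":0,"ty":0,"tz":0,"rx":0,"ry":0,"rz":0}]'; python3 -m creep '[{"tx":0,"ty":0,"tz":0.003,"rx":0,"ry":0,"rz":0},{"tx":0,"ty":0,"tz":0,"rx":0,"ry":0,"rz":0}]';python3 -m creep '[{"tx":0,"ty":0,"tz":0.002,"rx":0,"ry":0,"rz":0},{"tx":0,"ty":0,"tz":0,"rx":0,"ry":0,"rz":0}]'
```

```text
time_s: 5.65
tool_pos: [0.5044, -0.2139, 0.1964]
tool_rot: [-179.9, -0.0, 94.8]
force: [-6.6, -0.5, -0.3]
grip_width: 0.0158
time_s: 5.9
tool_pos: [0.5044, -0.214, 0.1935]
tool_rot: [-179.9, -0.0, 94.8]
force: [-6.0, -0.7, 1.5]
grip_width: 0.0159
time_s: 6.15
tool_pos: [0.5044, -0.214, 0.1931]
tool_rot: [-179.9, -0.1, 94.8]
force: [-10.1, 1.5, 11.2]
grip_width: 0.0156
```

```bash
python3 -m creep '[{"tx":0,"ty":0,"tz":0.001,"rx":0,"ry":0,"rz":0},{"tx":0,"ty":0,"tz":0,"rx":0,"ry":0,"rz":0}]'; python3 - <<'E'
from h import *
o=grab("e"); report(o)
a=o["scene"]["pixels"][50:210,130:430]
cv2.imwrite("pics/e_s2.png",cv2.resize(a[:,:,::-1],None,fx=2.6,fy=2.6,interpolation=2))
E
```

```text
time_s: 6.4
tool_pos: [0.5044, -0.214, 0.193]
tool_rot: [-179.9, -0.1, 94.8]
force: [-12.7, 3.2, 16.9]
grip_width: 0.0158
right [ 0.5021 -0.1775  0.1917] gap 0.0023 ends [ 0.5023 -0.193   0.1922] [ 0.5019 -0.1619  0.1913] len 0.0311 yaw 0.71
left [0.4822 0.0439 0.2285] gap 0.001 ends [ 0.4866 -0.0077  0.228 ] [0.4778 0.0955 0.2291] len 0.1035 yaw 4.86
```

View pics/e_s2.png

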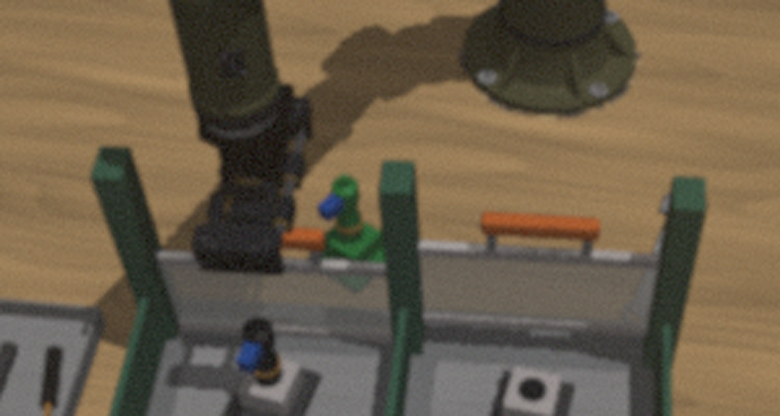

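The handle has stopped: force is up to 17 N and its measured height fits the lower stop (visual 0.192, with a mask bias of about 6 mm). Release and retreat upwards.

```bash
python3 -m creep '[{"tx":0,"ty":0,"tz":-0.002,"rx":0,"ry":0,"rz":0},{"tx":0,"ty":0,"tz":0,"rx":0,"ry":0,"rz":0},{"tx":0,"ty":0,"tz":0,"rx":0,"ry":0,"rz":0},{"tx":0,"ty":0,"tz":0,"rx":0,"ry":0,"rz":0},{"tx":0,"ty":0,"tz":0,"rx":0,"ry":0,"rz":0}]' 0.06
python3 -m creep '[{"tx":0,"ty":0,"tz":-0.02,"rx":0,"ry":0,"rz":0},{"tx":0,"ty":0,"tz":-0.035,"rx":0,"ry":0,"rz":0},{"tx":0,"ty":0,"tz":-0.05,"rx":0,"ry":0,"rz":0},{"tx":0,"ty":0,"tz":-0.05,"rx":0,"ry":0,"rz":0},{"tx":0.04,"ty":0,"tz":0,"rx":0,"ry":0,"rz":0},{"tx":0.052,"ty":0,"tz":0,"rx":0,"ry":0,"rz":0},{"tx":0.052,"ty":0,"tz":0,"rx":0,"ry":0,"rz":0},{"tx":0.052,"ty":0,"tz":0,"rx":0,"ry":0,"rz":0},{"tx":0.043,"ty":0,"tz":0,"rx":0,"ry":0,"rz":0},{"tx":0.02,"ty":0,"tz":0,"rx":0,"ry":0,"rz":0},{"tx":0,"ty":0,"tz":0,"rx":0,"ry":0,"rz":0},{"tx":0,"ty":0,"tz":0,"rx":0,"ry":0,"rz":0}]'
python3 - <<'E'
from h import *
o=grab("f"); report(o); s=env.get_obs();print(s["time_s"],s["tool_pos"],s["force"])
a=o["scene"]["pixels"][50:210,130:430]
cv2.imwrite("pics/f_s2.png",cv2.resize(a[:,:,::-1],None,fx=2.6,fy=2.6,interpolation=2))
E
```

```text
time_s: 7.12
tool_pos: [0.5056, -0.2138, 0.1925]
tool_rot: [180.0, 0.0, 94.8]
force: [0.0, 0.0, -0.0]
grip_width: 0.0557
time_s: 8.62
tool_pos: [0.484, 0.0428, 0.3476]
tool_rot: [180.0, 0.0, 94.7]
force: [0.5, -0.0, 0.3]
grip_width: 0.0601
right [ 0.5049 -0.2138  0.1928] gap 0.0002 ends [ 0.5093 -0.2662  0.1928] [ 0.5005 -0.1617  0.1928] len 0.1049 yaw 4.82
8.725 [0.48402566 0.04258523 0.34765175] [ 0.78171629 -0.49002738 -0.63828316]
```

View pics/f_s2.png

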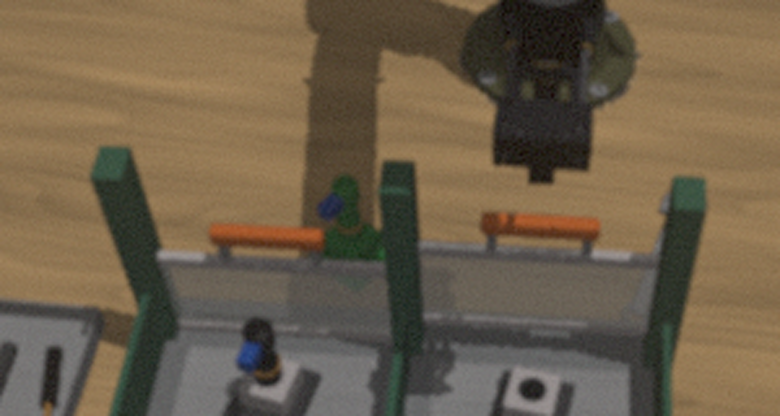

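The right handle is down at (268,237) in the crop, triangulated at 0.193 (0.185 plus the bias). The gripper is above the left handle. I descend to it and grip.

```bash
python3 -m creep '[{"tx":0.001,"ty":-0.002,"tz":0.02,"rx":0,"ry":0,"rz":0},{"tx":0,"ty":0,"tz":0.035,"rx":0,"ry":0,"rz":0},{"tx":0,"ty":0,"tz":0.035,"rx":0,"ry":0,"rz":0},{"tx":0,"ty":0,"tz":0.02,"rx":0,"ry":0,"rz":0},{"tx":0,"ty":0,"tz":0.007,"rx":0,"ry":0,"rz":0},{"tx":0,"ty":0,"tz":0,"rx":0,"ry":0,"rz":0},{"tx":0,"ty":0,"tz":0,"rx":0,"ry":0,"rz":0}]'
python3 -m creep '[{"tx":0,"ty":0,"tz":0,"rx":0,"ry":0,"rz":0},{"tx":0,"ty":0,"tz":0,"rx":0,"ry":0,"rz":0},{"tx":0,"ty":0,"tz":0,"rx":0,"ry":0,"rz":0},{"tx":0,"ty":0,"tz":0,"rx":0,"ry":0,"rz":0},{"tx":0,"ty":0,"tz":0,"rx":0,"ry":0,"rz":0},{"tx":0,"ty":0,"tz":0,"rx":0,"ry":0,"rz":0}]' 0 40
```

```text
time_s: 9.6
tool_pos: [0.4825, 0.045, 0.2317]
tool_rot: [179.9, -0.0, 94.8]
force: [-0.4, -0.5, 0.8]
grip_width: 0.06
time_s: 10.35
tool_pos: [0.4814, 0.0451, 0.2305]
tool_rot: [-180.0, 0.0, 94.8]
force: [-1.6, -0.4, 0.7]
grip_width: 0.0157
```

```bash
python3 -m creep '[{"tx":0,"ty":0,"tz":-0.008,"rx":0,"ry":0,"rz":0},{"tx":0,"ty":0,"tz":-0.012,"rx":0,"ry":0,"rz":0},{"tx":0,"ty":0,"tz":-0.012,"rx":0,"ry":0,"rz":0},{"tx":0,"ty":0,"tz":-0.012,"rx":0,"ry":0,"rz":0},{"tx":0,"ty":0,"tz":-0.012,"rx":0,"ry":0,"rz":0},{"tx":0,"ty":0,"tz":-0.008,"rx":0,"ry":0,"rz":0},{"tx":0,"ty":0,"tz":0,"rx":0,"ry":0,"rz":0}]'
python3 - <<'E'
from h import *
o=grab("g"); s=env.get_obs();print(s["time_s"],s["tool_pos"],s["force"],s["qpos"])
a=o["scene"]["pixels"][50:210,130:430]
cv2.imwrite("pics/g_s2.png",cv2.resize(a[:,:,::-1],None,fx=2.6,fy=2.6,interpolation=2))
E
```

```text
time_s: 11.22
tool_pos: [0.4815, 0.0451, 0.2962]
tool_rot: [-180.0, -0.0, 94.8]
force: [-4.5, -0.7, 3.0]
grip_width: 0.0158
11.325 [0.48146746 0.04506999 0.2960507 ] [-6.01675157 -0.83662395  3.81597062] [-38.85443619  -4.63353297  28.89004426 102.54013307   2.21432098
  81.51622991  -5.58003681]
```

View pics/g_s2.png

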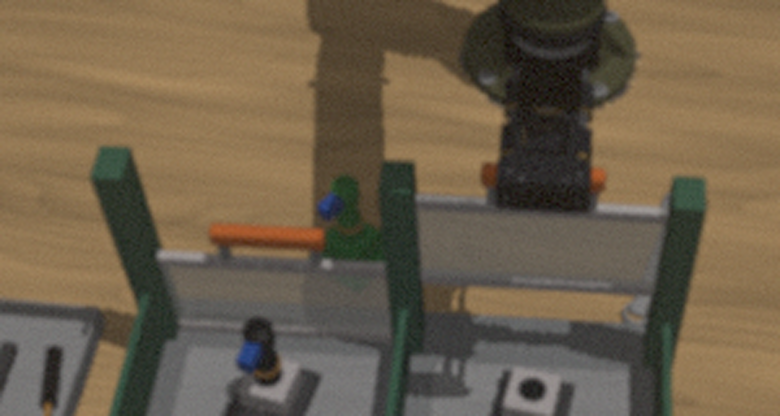

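The left sash is rising with the gripper, and daylight shows below it at y≈295-310 in the crop. On to the upper stop.

```bash
python3 -m creep '[{"tx":0,"ty":0,"tz":-0.006,"rx":0,"ry":0,"rz":0},{"tx":0,"ty":0,"tz":-0.006,"rx":0,"ry":0,"rz":0},{"tx":0,"ty":0,"tz":0,"rx":0,"ry":0,"rz":0}]'; python3 -m creep '[{"tx":0,"ty":0,"tz":-0.003,"rx":0,"ry":0,"rz":0},{"tx":0,"ty":0,"tz":0,"rx":0,"ry":0,"rz":0}]';python3 -m creep '[{"tx":0,"ty":0,"tz":-0.003,"rx":0,"ry":0,"rz":0},{"tx":0,"ty":0,"tz":0,"rx":0,"ry":0,"rz":0}]'
```

```text
time_s: 11.7
tool_pos: [0.4814, 0.0451, 0.3068]
tool_rot: [-180.0, -0.0, 94.8]
force: [-3.4, -0.1, -4.5]
grip_width: 0.0158
time_s: 11.95
tool_pos: [0.4815, 0.0451, 0.3095]
tool_rot: [-180.0, -0.0, 94.8]
force: [-3.3, -1.0, -7.1]
grip_width: 0.016
time_s: 12.2
tool_pos: [0.4815, 0.0451, 0.3127]
tool_rot: [-180.0, -0.0, 94.8]
force: [-4.0, 0.8, -6.4]
grip_width: 0.0154
```

```bash
python3 -m creep '[{"tx":0,"ty":0,"tz":-0.002,"rx":0,"ry":0,"rz":0},{"tx":0,"ty":0,"tz":0,"rx":0,"ry":0,"rz":0}]'; python3 -m creep '[{"tx":0,"ty":0,"tz":-0.0015,"rx":0,"ry":0,"rz":0},{"tx":0,"ty":0,"tz":0,"rx":0,"ry":0,"rz":0}]'
```

```text
time_s: 12.45
tool_pos: [0.4814, 0.0451, 0.3134]
tool_rot: [-179.9, 0.0, 94.8]
force: [-0.6, 0.4, -15.5]
grip_width: 0.0156
time_s: 12.7
tool_pos: [0.4814, 0.0451, 0.3135]
tool_rot: [-179.9, 0.1, 94.8]
force: [2.7, 0.9, -25.9]
grip_width: 0.0157
```

The stop is at TCP 0.3135, with force rising to 26 N. Relieve, release, retreat.

```bash
python3 -m creep '[{"tx":0,"ty":0,"tz":0.002,"rx":0,"ry":0,"rz":0},{"tx":0,"ty":0,"tz":0,"rx":0,"ry":0,"rz":0}]'
python3 -m creep '[{"tx":0,"ty":0,"tz":0,"rx":0,"ry":0,"rz":0},{"tx":0,"ty":0,"tz":0,"rx":0,"ry":0,"rz":0},{"tx":0,"ty":0,"tz":0,"rx":0,"ry":0,"rz":0},{"tx":0,"ty":0,"tz":0,"rx":0,"ry":0,"rz":0},{"tx":0,"ty":0,"tz":0,"rx":0,"ry":0,"rz":0},{"tx":0,"ty":0,"tz":-0.015,"rx":0,"ry":0,"rz":0},{"tx":0,"ty":0,"tz":-0.025,"rx":0,"ry":0,"rz":0},{"tx":0,"ty":0,"tz":-0.03,"rx":0,"ry":0,"rz":0},{"tx":0,"ty":0,"tz":-0.03,"rx":0,"ry":0,"rz":0},{"tx":0,"ty":0,"tz":0,"rx":0,"ry":0,"rz":0}]' 0.06
python3 - <<'E'
from h import *
s=env.get_obs();print(s["time_s"],s["tool_pos"],s["force"],s["qpos"])
o=grab("i"); report(o)
a=o["scene"]["pixels"][50:210,130:430]
cv2.imwrite("pics/i_s2.png",cv2.resize(a[:,:,::-1],None,fx=2.6,fy=2.6,interpolation=2))
E
```

```text
time_s: 12.95
tool_pos: [0.4814, 0.0451, 0.3134]
tool_rot: [-179.9, 0.0, 94.8]
force: [-0.4, 0.9, -19.8]
grip_width: 0.0159
time_s: 14.2
tool_pos: [0.4828, 0.0451, 0.4173]
tool_rot: [179.7, -0.1, 94.8]
force: [-0.1, 0.0, -0.8]
grip_width: 0.0599
14.2 [0.48282497 0.04510215 0.4173106 ] [-0.08219299  0.01165313 -0.77911127] [-39.30750746  -5.24995083  28.52405154  89.45349537   2.48501379
  94.84767236  -5.88512181]
right [ 0.5052 -0.2153  0.1917] gap 0.0021 ends [ 0.5093 -0.2665  0.1917] [ 0.501  -0.1645  0.1918] len 0.1024 yaw 4.69
```

View pics/i_s2.png

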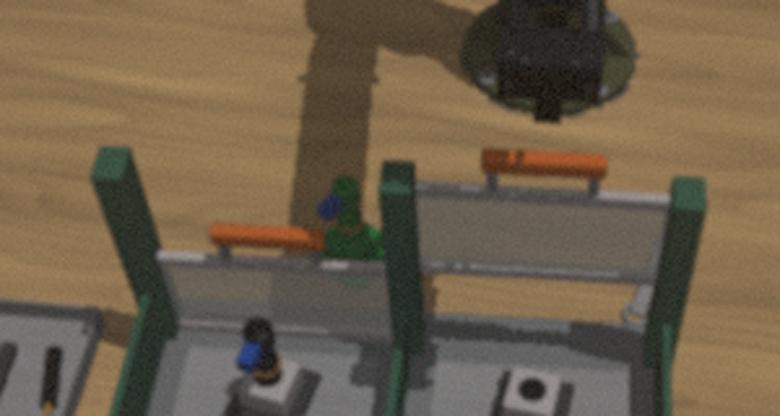

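The left handle stays up at (545,163) in the crop after release. I move aside so both cameras can check it.

```bash
python3 -m creep '[{"tx":0.04,"ty":0,"tz":0,"rx":0,"ry":0,"rz":0},{"tx":0.05,"ty":0,"tz":0,"rx":0,"ry":0,"rz":0},{"tx":0.05,"ty":0,"tz":0,"rx":0,"ry":0,"rz":0},{"tx":0.05,"ty":0,"tz":0,"rx":0,"ry":0,"rz":0},{"tx":0.05,"ty":0,"tz":0,"rx":0,"ry":0,"rz":0},{"tx":0.02,"ty":0,"tz":0,"rx":0,"ry":0,"rz":0},{"tx":0,"ty":0,"tz":0,"rx":0,"ry":0,"rz":0},{"tx":0,"ty":0,"tz":0,"rx":0,"ry":0,"rz":0}]'
python3 - <<'E'
from h import *
s=env.get_obs();print(s["time_s"],s["tool_pos"],s["force"])
o=grab("j"); report(o); p=pickle.load(open("a.pkl","rb"))
for n,(y0,y1,x0,x1) in {"scene":(165,220,205,260),"top":(180,222,375,425)}.items():
    d=cv2.absdiff(np.array(o[n]["pixels"])[y0:y1,x0:x1],np.array(p[n]["pixels"])[y0:y1,x0:x1]).max(2);print(n,d.mean(),(d>40).sum())
    f=lambda q:cv2.cvtColor(np.array(q[n]["pixels"]),cv2.COLOR_RGB2HSV)[y0:y1,x0:x1]
    for q in(p,o):
        m=cv2.inRange(f(q),(105,120,60),(130,255,255));print(cv2.moments(m)["m10"]/cv2.moments(m)["m00"],cv2.moments(m)["m01"]/cv2.moments(m)["m00"])
E
```

```text
time_s: 15.3
tool_pos: [0.4609, 0.3019, 0.4141]
tool_rot: [180.0, 0.1, 94.6]
force: [-0.3, -0.2, -0.5]
grip_width: 0.0599
15.3 [0.4608823  0.30192727 0.41410095] [-0.26518681 -0.2125153  -0.5394296 ]
right [ 0.5048 -0.2142  0.1907] gap 0.0002 ends [ 0.5095 -0.2666  0.1909] [ 0.5001 -0.1621  0.1905] len 0.105 yaw 5.12
left [0.4822 0.0437 0.3116] gap 0.0002 ends [ 0.4856 -0.0091  0.3106] [0.4787 0.0963 0.3126] len 0.1057 yaw 3.75
scene 7.729586776859504 70
20.692307692307693 21.23076923076923
20.677419354838708 21.241935483870968
top 11.256190476190476 0
30.984375 9.84375
31.0 9.758064516129032
```

View pics/j_top.png

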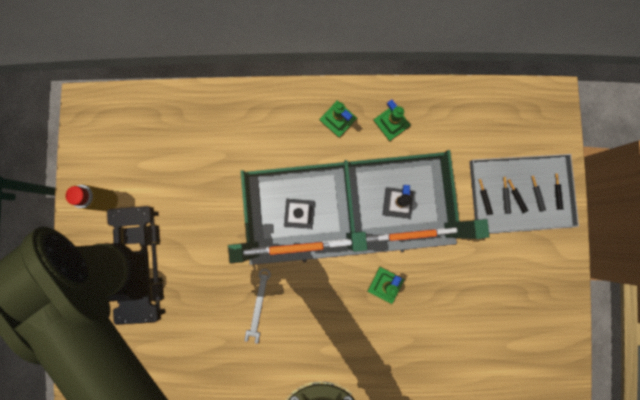

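The top view shows both sashes and stands clear, with the arm off to the left. The handles are 121 mm apart in height, which is the full travel. The injector's connector has moved less than 0.1 px in either view. Hand in.

```bash
python3 - <<'E'
from cell import env
print(env.sign_off())
E
```

```text
the job is handed in; nothing more can be done
None
```

The injector was in the right bay. I lowered that sash first, gripping its orange handle, until it met the lower stop. Then I raised the left sash, over the empty stand, to its upper stop. I let go of each handle and moved the arm away to the left, handing in at about 15.4 s.

**Sash heights:** With the arm clear, two-view triangulation put the handles at 0.191 m (right) and 0.312 m (left). Both read about 6 mm above the nominal 0.185 and 0.305 m. I put this down to the colour mask favouring the bars' top edges. The 121 mm between them fits the 120 mm travel.

**Stops and forces:** Both stops showed as a clear rise in force. The highest reading was about 17 N on the way down and 26 N on the way up.

**Injector:** Its blue connector moved less than 0.1 pixel between the first and last pictures in both views. The only disagreement was a small image change around it in the scene view (70 pixels), which I took to be the lowered sash now in front of it. In the last pictures the look-alikes appeared undisturbed.

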